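Uncover the slide clamp and hold its jaw open at the mark

ROBOT

A 7-joint arm with a two-finger parallel gripper is mounted at the origin on a cart in front of the work surface, level with it; the furniture and walls round the work are solid. World frame = base frame: x ahead of the robot, y to its left, z up, the work surface at z = 0. Lengths are in mm, angles in rad, forces in N, time in s.
With the tool pointing down it reaches from about 350 to 900 mm from the base axis. Payload 8.1 kg.
Tool frame: the origin (TCP) lies between the finger pads; the fingertips stand 25 mm ahead of it and the grasp point (between the pads) lies 6 mm ahead of it; z points along the fingers, y is the line along which they close (so a half turn about z gives the same grasp; the last joint's range is limited). The gripper opens to 92 mm and grips with 3 to 60 N. Pads are 19 mm wide; open, the fingers measure 130 mm over their backs; the gripper's body (75 mm by 190 mm) begins 47 mm behind the grasp point.
Start: joints at [1.017, 0.434, 0.025, 1.573, -0.012, 1.134, -0.075], TCP at [272.283, -562.585, 251.742] pointing down, gripper open.
Joint ranges: [-2.62, 2.62], [-0.44, 2.09], [-1.27, 1.32], [0.08, 2.57], [-1.32, 4.46], [0.12, 2], [-2.74, 2.74]. Speed limits (rad/s): [2.22, 2.22, 3.01, 3.01, 3.14, 3.14, 3.14].

INTERFACE

Orientations are given as a unit quaternion [x, y, z, w].
In Python, from workcell import state, get_image, ticket gives the robot as it stands. The module is installed in compiled form; this text tells all that it offers.
- The arm moves only by the tool arm_command, never from a script. Its argument "increments" is a list of rows, each a list of 3 entries, a list of its own where there are three numbers: the shift along the tool's x, y, z in units of 200 mm (1.0 is 200 mm), then the turn, a rotation vector about the tool's x, y, z in units of 0.5 rad (1.0 is 0.5 rad), then the closure, from 0 (fully open) to 1 (shut). A call has 1 to 8 rows; each row is the pose to reach, as a shift and turn from the pose commanded when the call began, along the tool's axes at that moment; what a row does not reach only later rows make up. A row lasts 1/12 s, in which the tool goes at most 41.7 mm and 7.16 degrees, less where a joint would pass 70% of its speed; a pose out of reach is approached as far as the arm can. A call with a number of a shift or a turn outside -1 to 1 is refused whole. A call with a gripper value outside its range is refused whole. The fingers move at their own pace and stop on an object; the grip force is fixed at half the most. Time passes only in rows, so rows that repeat a pose let the fingers close. It gives the time, the measured TCP pose, the force, the opening and the grip force at its end, in the units of the state.
- state(): the state, without advancing time (a new reading comes with each control period).
- get_image(name): name is "side" or "top"; returns a dict with "color" (384x512x3 uint8, blue, green, red), "z_map" (384x512 float32, mm along the optical axis (not along the pixel's ray), 0 where there is no reading), "camera_matrix" (3x3 intrinsics, pixels), "rvec" (rotation vector, rad) and "tvec" (3), from world to camera coordinates, as OpenCV has them. Camera axes: x right, y down, z forward; pixel columns grow to the right and rows downward; lengths in mm; the calibration is good to about 2 mm. A picture is of the moment at which its call begins.
- ticket.close_job(): hands the job in; it is judged then, once.
The state is a dict: "t": time; "joints": joint angles; "qd": joint speeds; "effort": joint torques, N m; "eef_pos": TCP position; "tool_rot": TCP orientation; "ft_force": force on the tool from outside, world axes, zero at the start; "wrist_torque": the same for the moment, N m; "opening": opening from 0.0 (shut) to 1.0 (fully open); "gripper_force": force on a finger pad.
Only numpy, scipy, OpenCV 4.12 (cv2) and the standard library are available. Lean on these libraries where they do the work, as an engineer would, in place of code of your own. Each camera call takes 0.05 s, during which the arm holds its last target. There are 200 camera calls.

TASK

Lift the blue dust cover off the slide clamp and stand it upright on the bench beside the clamp, without dropping it and without disturbing the timer, the small box or the stain bottle. Then pull the clamp's spring-loaded black handle out until its red pointer is level with the black line on the yellow tab, and keep it there: finish while still gripping the handle and holding the jaw open against its spring, ready for a slide to be put in.

Things in the scene. Friction and masses are not known exactly. Their poses are not given: they have to be found in the camera images.
- slide_clamp: Grey slide clamp, fixed to the bench. Origin: on the bench under the handle's rest position. Its -x axis is the pull direction (roughly toward the robot), z up. Base plate x -120..+126, y -42..+42, top at z 16; on it an aluminium plinth x -113..+115, y -32.5..+32.5, top at z 20. Dark fixed jaw block x +85..+113, y -29..+29, top at z 50.
- carriage (a joint): How far the sprung carriage (moving aluminium jaw, steel plate, black handle, red pointer, in one piece) has been pulled out along the clamp's -x, in m: 0 = closed at rest, 0.075 = end stop. The spring pulls it shut with 5 N at 0 and 1 N more per 10 mm; it springs back when let go.
- handle (a point): Grip point of the black upright pull handle on the carriage: centre of the handle, 56 mm above the bench. The handle is 16 mm (along the pull) x 28 mm (across), from 21 to 75 mm above the bench. Nothing within 25 mm beside it stands higher than 31 mm above the bench; the moving jaw begins 52 mm behind it (+x of the clamp) and is 47 mm high. Hidden under the cover at the start.
- pointer (a point): Tip of the small red pointer on the carriage's +y side, 30 mm behind the handle (+x of the clamp), 22 mm to the clamp's +y, 26 mm above the bench. Moves with the handle.
- mark: Yellow tab fixed on the plinth at the clamp's +y side, 10 mm long along the pull, 8 mm wide, 6 mm high; a thin black line crosses its top at mid-length. Origin: centre of its underside, i.e. at the black line. Axes as the clamp's. It sits 35 to 65 mm from the resting pointer in the pull direction; its place differs every time.
- cover: Loose blue dust cover, a thin-walled (4 mm) box open below, 152 (x) x 79 (y) x 68 mm high, about 0.11 to 0.18 kg, standing on the base plate (16 mm above the bench) over jaws and handle, with about 3 mm play. Lift it straight up by at least 70 mm to clear the handle. Origin: centre of its underside; x along its length, z up. The front (-x) wall is cut away 14 mm at the bottom.
- cover_grip (a point): Grip point of the black bar on top of the cover: 90 mm above the cover's underside, over its centre. The bar is 60 mm long along the cover's x, 12 mm wide along y, from 68 to 98 mm above the cover's underside.
- lab_timer: White lab timer lying flat, 70x64x16 mm, loose. Origin: centre of its underside. Leave alone.
- cover_glass_box: Small white and green cover glass box, 36x36x16 mm, loose. Origin: centre of its underside. Leave alone.
- stain_eosine: Red dropper bottle with a black teat, 36 mm wide, 109 mm high, loose, standing. Origin: centre of its underside. Leave alone. All three bystanders stand on the clamp's -y side; the bench on its +y side is clear for about 130 mm from the edge of the base plate, beside the middle and rear of the clamp.

How it is judged (in metres and radians):
On the way, in this order (a step that is already met when the one before it is completed fails the run):
1. the cover stands upright on the bench, let go, at rest (height (world z) of cover between -0.004 and 0.004 m and angle between cover's own z axis and vertical below 0.1 rad and linear speed of cover below 0.03 m/s and contact force between the fingers and cover below 0.1 N), for 0.2 s.
2. the fingers hold the carriage with its pointer level with the yellow tab's line (within 5 mm), still (x of pointer in the frame of mark between -0.005 and 0.005 m and contact force between the fingers and carriage above 3 N and velocity of joint carriage between -0.02 and 0.02 m/s), for 0.3 s.
At the end, for the whole second after the job is handed in: The fingers alone hold the carriage against its spring (over 3 N), still, its pointer within 5 mm of the black line on the yellow tab; the cover stands upright on the bench (underside within 4 mm of it, so clear of the clamp), released and at rest (all of step 1 and all of step 2 and contact force between carriage and cover below 0.1 N and contact force between carriage and lab_timer below 0.1 N and contact force between carriage and cover_glass_box below 0.1 N and contact force between carriage and stain_eosine below 0.1 N); the arm keeps its last pose, push and grip.
It fails at once if the cover is dropped (falls free faster than 0.5 m/s) (linear speed of cover above 0.5 m/s and contact force between the fingers and cover below 0.05 N).
It fails at once if the cover is tipped over (tilt above 0.7 rad) (angle between cover's own z axis and vertical above 0.7 rad).
It fails at once if the lab_timer is moved more than 20 mm or knocked over (distance of lab_timer from where it was at the start of the episode above 0.02 m or angle between lab_timer's own z axis and vertical above 0.5 rad).
It fails at once if the cover_glass_box is moved more than 20 mm or knocked over (distance of cover_glass_box from where it was at the start of the episode above 0.02 m or angle between cover_glass_box's own z axis and vertical above 0.5 rad).
It fails at once if the stain_eosine is moved more than 20 mm or knocked over (distance of stain_eosine from where it was at the start of the episode above 0.02 m or angle between stain_eosine's own z axis and vertical above 0.5 rad).
It also fails if it takes over 50 s, if anything falls off the work surface, if the arm or the gripper's body presses on something with over 40 N, if the wrist force passes 120 N, or if a joint passes its speed limit or range.

## Working session

There is one attempt and no reset: what is moved stays moved. The work goes in short steps, Python scripts to look and compute and a tool call to move; the robot and the scene stay as the last step left them, time stands still between calls to the robot, and variables do not carry over. Pictures are saved under pics/ and viewed, at most 10 in all, crops included, and the job is handed in when it is done.

Besides the shell and the picture viewer there is one more tool, called after "Request:" as a command line: name --argument value ..., lists and objects as JSON in quotes. arm_command: Moves the arm, as the interface text tells. Shifts and turns lie within -1 to 1; 1 stands for 200 mm of shift or 0.5 rad of turn. Its arguments: {"type":"object","properties":{"increments":{"type":"array","items":{"type":"array"}}},"required":["increments"]}

```bash
mkdir -p pics
cat > h.py <<'E'
import numpy as np, cv2
from workcell import state, get_image, ticket
from scipy.spatial.transform import Rotation as R
def pts(im):
    z=im["z_map"]; K=im["camera_matrix"]; v,u=np.indices(z.shape)
    p=np.stack([(u-K[0,2])/K[0,0]*z,(v-K[1,2])/K[1,1]*z,z],-1)
    Rm=cv2.Rodrigues(np.array(im["rvec"],float))[0]
    return (p-np.array(im["tvec"]).ravel())@Rm
def ray(im,uv,h):
    K=im["camera_matrix"];Rm=cv2.Rodrigues(np.array(im["rvec"],float))[0];t=np.array(im["tvec"]).ravel()
    c=-Rm.T@t; d=Rm.T@np.linalg.inv(K)@np.array([uv[0],uv[1],1.]); return c+d*(h-c[2])/d[2]
def tool(target,yaw=None):
    s=state(); Rt=R.from_quat(s["tool_rot"]); return Rt.inv().apply(np.array(target)-s["eef_pos"])/200
E
python3 - <<'E'
from h import *
s=state(); print(s["t"],s["eef_pos"],R.from_quat(s["tool_rot"]).as_matrix().round(3),s["opening"])
a=[]
for n in("top","side"):
    im=get_image(n); a.append(im["color"]); np.save(n,im,allow_pickle=True)
    p=pts(im); hsv=cv2.cvtColor(im["color"],cv2.COLOR_BGR2HSV)
    m=cv2.inRange(hsv,(95,90,40),(130,255,255))>0
    m&=im["z_map"]>0
    q=p[m]; print(n,len(q),np.percentile(q,[2,50,98],axis=0).round(1))
    t=m&(abs(p[...,2]-84)<5); 
    if t.sum()>50: print("top face",t.sum(),cv2.minAreaRect(p[t][:,:2].astype(np.float32)), p[t].mean(0))
cv2.imwrite("pics/a.png",cv2.resize(np.vstack(a),(450,675)) [:600] if 0 else cv2.resize(np.hstack(a),(800,300)))
E
```

```text
0.0 [ 272.06656375 -562.1431399   250.9601273 ] [[ 0.9    0.436 -0.001]
 [ 0.436 -0.9    0.001]
 [-0.    -0.002 -1.   ]] 1.0014557778421571
top 3946 [[278.7 195.7   9.3]
 [518.3 484.7  65.3]
 [598.8 803.2  85.7]]
top face 1721 ((593.5523681640625, 222.92117309570312), (78.1333236694336, 287.81829833984375), 76.85987091064453) [525.71253815 238.54411448  83.1158832 ]
side 3518 [[ 286.3 -936.2    5.6]
 [ 509.   262.    81.1]
 [ 601.5  476.9   84.4]]
top face 2109 ((528.6283569335938, 238.67454528808594), (81.06977081298828, 151.9898223876953), 76.48283386230469) [524.81275544 243.24754441  82.27461925]
```

View pics/a.png

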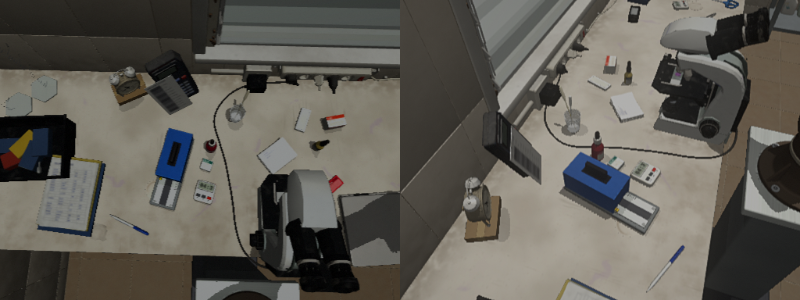

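The top view (800x300 composite) shows the cover at about (172,155) with its long axis leaning to +x/-y. The bottle is at (209,146), the box at (206,165) and the timer at (204,190). A tall microscope at (300,230) stands between the arm's start and the clamp.

Run:
```python
from h import *
for n in("top","side"):
    im=np.load(n+".npy",allow_pickle=True).item(); p=pts(im); c=im["color"]
    ok=im["z_map"]>0
    m=ok&(c.max(-1)<70)&(p[...,2]>95)&(p[...,2]<122)&(np.hypot(p[...,0]-528,p[...,1]-239)<60)
    t=m&(p[...,2]>108)
    for mm in(m,t):
        print(n,"bar",mm.sum(),p[mm].mean(0).round(1),p[mm][:,2].max(),cv2.minAreaRect(p[mm][:,:2].astype(np.float32)))
    hsv=cv2.cvtColor(c,cv2.COLOR_BGR2HSV)
    b=ok&(cv2.inRange(hsv,(95,90,40),(130,255,255))>0)&(abs(p[...,2]-84)<4)&(np.hypot(p[...,0]-528,p[...,1]-239)<110)
    print("blue top",cv2.minAreaRect(p[b][:,:2].astype(np.float32)))
    # clamp-frame heights around
    a=np.deg2rad(-13.3); ex=np.array([np.cos(a),np.sin(a)]); ey=np.array([-ex[1],ex[0]])
    q=p[...,:2]-[528.6,238.7]; X=q@ex; Y=q@ey
    for x0 in range(-240,200,20):
        row=[]
        for y0 in range(-200,260,20):
            k=ok&(X>=x0)&(X<x0+20)&(Y>=y0)&(Y<y0+20); row.append("%4d"%np.percentile(p[k][:,2],98) if k.sum() else "  --")
        if n=="top": print(x0,"".join(row))
    # coarse world map of max height
    if n=="top":
      print("world")
      for x0 in range(200,800,50):
        print(x0,"".join(("%5d"%p[k][:,2].max()) if (k:=ok&(p[...,0]>=x0)&(p[...,0]<x0+50)&(p[...,1]>=y0)&(p[...,1]<y0+50)).any() else "   --" for y0 in range(-700,450,50)))
```

```text
top bar 148 [525.9 238.3 111.3] 115.91786271566879 ((526.8583374023438, 238.92678833007812), (12.137346267700195, 58.699951171875), 77.15325164794922)
top bar 130 [526.7 238.7 112.5] 115.91786271566879 ((526.93603515625, 238.93435668945312), (12.093194007873535, 58.559120178222656), 77.0991439819336)
blue top ((527.380615234375, 238.36865234375), (78.1333236694336, 151.91665649414062), 76.85987091064453)
-240    3   1   2   2   2   2   2   2   2   2   2   2   2   2   2   8   9   7   2   1  39  38  35
-220    2   2   2   2   3   2   2   1   1   1   2   2   2   3   2   1   2   2   2   2  38  39  36
-200    1   2   1   2   2   2   2   1   2   2   2   1   2   2   1   1   2   2   1   2  31  39  36
-180    3   1   2   2   2   2   1   2  16  17  17  16  12   1   3   1   2   2   3   2  24  39  36
-160    3   2   2   3   1   2   2  16  22  22  21  22  15   2   3   2   2   2   2   2  16  39  37
-140    1   2   1   2   3   3   1  14  22  22  22  22  15   2   2   1   3   2   1   2  15  37  38
-120    2   1  18  17  17  16   1  15  21  21  23  22  14   1   1   2   2   2   2   2  14  38  38
-100  
[... 2605 characters left out ...]
 134   60    9    3   60  137  175    3    3
700    --   --   --    3    2    3    3    3   85    9   11    3    3    2  141   58    7   86  197  211  208  121  151
750    --   --   --    2    2    3  105  106  106  104  106  105   90   84   83    9    2  126  224  221  207  159  161
side bar 279 [527.4 241.9 107.6] 115.24899075484589 ((528.4436645507812, 239.65982055664062), (12.63521957397461, 59.337528228759766), 77.40695190429688)
side bar 171 [527.9 240.3 111.6] 115.24899075484589 ((528.3506469726562, 239.3589324951172), (12.43191146850586, 59.34727096557617), 76.89596557617188)
blue top ((528.6283569335938, 238.67454528808594), (81.06977081298828, 151.9898223876953), 76.48283386230469)
```

```bash
cat >> h.py <<'E'
def plan(wps,nd=2):
    "chain of (xyz, yaw deg of tool x) -> rounded increments per call, tool kept pointing down"
    s=state(); p=np.array(s["eef_pos"]); r=R.from_quat(s["tool_rot"])
    for t,yaw in wps:
        T=R.from_euler("z",yaw,degrees=True)*R.from_euler("x",180,degrees=True)
        d=(r.inv().apply(np.array(t)-p)/200).round(nd); w=((r.inv()*T).as_rotvec()/.5).round(nd)
        print(t,yaw,d.tolist(),w.tolist(),"!!" if max(abs(d).max(),abs(w).max())>1 else "")
        p=p+r.apply(d*200); r=r*R.from_rotvec(w*.5)
E
python3 - <<'E'
from h import *
plan([((320,-520,430),45),((420,-440,500),60),((570,-300,500),88),((600,-110,500),112),((580,80,450),138),((528,239,330),166.9),((527.6,239,170),166.9)])
E
```

```text
(320, -520, 430) 45 [0.31, -0.09, -0.89] [-0.0, -0.0, -0.67] 
(420, -440, 500) 60 [0.63, 0.07, -0.35] [-0.0, -0.0, -0.52] 
(570, -300, 500) 88 [0.98, 0.3, -0.0] [-0.0, -0.0, -0.98] 
(600, -110, 500) 112 [0.96, 0.12, -0.0] [-0.0, -0.0, -0.84] 
(580, 80, 450) 138 [0.92, 0.26, 0.25] [0.0, -0.0, -0.91] 
(528, 239, 330) 166.9 [0.72, 0.42, 0.6] [0.0, -0.0, -1.0] 
(527.6, 239, 170) 166.9 [0.0, -0.0, 0.8] [0.0, -0.0, -0.0]
```

Request:
arm_command --increments '[[[0.31, -0.09, -0.89], [0, 0, -0.67], 0], [[0.31, -0.09, -0.89], [0, 0, -0.67], 0], [[0.31, -0.09, -0.89], [0, 0, -0.67], 0], [[0.31, -0.09, -0.89], [0, 0, -0.67], 0], [[0.31, -0.09, -0.89], [0, 0, -0.67], 0], [[0.31, -0.09, -0.89], [0, 0, -0.67], 0], [[0.31, -0.09, -0.89], [0, 0, -0.67], 0]]'

```text
t: 0.68
eef_pos: [320.9, -519.3, 430.8]
tool_rot: [0.924, 0.383, 0.0, 0.001]
ft_force: [-0.1, 1.0, -0.9]
opening: 1.0
gripper_force: 0.0
```

Request:
arm_command --increments '[[[0.63, 0.07, -0.35], [0, 0, -0.52], 0], [[0.63, 0.07, -0.35], [0, 0, -0.52], 0], [[0.63, 0.07, -0.35], [0, 0, -0.52], 0], [[0.63, 0.07, -0.35], [0, 0, -0.52], 0], [[0.63, 0.07, -0.35], [0, 0, -0.52], 0], [[0.63, 0.07, -0.35], [0, 0, -0.52], 0]]'

```text
t: 1.18
eef_pos: [419.7, -439.8, 498.2]
tool_rot: [0.866, 0.5, -0.0, -0.001]
ft_force: [-0.4, -0.5, -0.7]
opening: 1.002
gripper_force: 0.0
```

Tracking well.

Request:
arm_command --increments '[[[0.98, 0.3, 0], [0, 0, -0.98], 0], [[0.98, 0.3, 0], [0, 0, -0.98], 0], [[0.98, 0.3, 0], [0, 0, -0.98], 0], [[0.98, 0.3, 0], [0, 0, -0.98], 0], [[0.98, 0.3, 0], [0, 0, -0.98], 0], [[0.98, 0.3, 0], [0, 0, -0.98], 0], [[0.98, 0.3, 0], [0, 0, -0.98], 0], [[0.98, 0.3, 0], [0, 0, -0.98], 0]]'

```text
t: 1.85
eef_pos: [568.3, -302.6, 498.1]
tool_rot: [0.72, 0.694, -0.001, -0.001]
ft_force: [-0.4, -0.3, -0.4]
opening: 0.998
gripper_force: 0.0
```

Request:
arm_command --increments '[[[0.96, 0.12, 0], [0, 0, -0.84], 0], [[0.96, 0.12, 0], [0, 0, -0.84], 0], [[0.96, 0.12, 0], [0, 0, -0.84], 0], [[0.96, 0.12, 0], [0, 0, -0.84], 0], [[0.96, 0.12, 0], [0, 0, -0.84], 0], [[0.96, 0.12, 0], [0, 0, -0.84], 0], [[0.96, 0.12, 0], [0, 0, -0.84], 0], [[0.96, 0.12, 0], [0, 0, -0.84], 0]]'

```text
t: 2.52
eef_pos: [599.5, -112.5, 499.5]
tool_rot: [0.56, 0.828, -0.001, 0.0]
ft_force: [-0.3, -0.3, -0.2]
opening: 1.002
gripper_force: 0.0
```

Request:
arm_command --increments '[[[0.92, 0.26, 0.25], [0, 0, -0.91], 0], [[0.92, 0.26, 0.25], [0, 0, -0.91], 0], [[0.92, 0.26, 0.25], [0, 0, -0.91], 0], [[0.92, 0.26, 0.25], [0, 0, -0.91], 0], [[0.92, 0.26, 0.25], [0, 0, -0.91], 0], [[0.92, 0.26, 0.25], [0, 0, -0.91], 0], [[0.92, 0.26, 0.25], [0, 0, -0.91], 0], [[0.92, 0.26, 0.25], [0, 0, -0.91], 0]]'

```text
t: 3.18
eef_pos: [579.9, 77.4, 449.6]
tool_rot: [0.359, 0.933, -0.001, 0.0]
ft_force: [0.4, 0.1, -0.6]
opening: 1.002
gripper_force: 0.0
```

Request:
arm_command --increments '[[[0.72, 0.42, 0.6], [0, 0, -1], 0], [[0.72, 0.42, 0.6], [0, 0, -1], 0], [[0.72, 0.42, 0.6], [0, 0, -1], 0], [[0.72, 0.42, 0.6], [0, 0, -1], 0], [[0.72, 0.42, 0.6], [0, 0, -1], 0], [[0.72, 0.42, 0.6], [0, 0, -1], 0], [[0.72, 0.42, 0.6], [0, 0, -1], 0], [[0.72, 0.42, 0.6], [0, 0, -1], 0]]'

```text
t: 3.85
eef_pos: [529.8, 236.7, 330.0]
tool_rot: [0.117, 0.993, -0.0, 0.001]
ft_force: [0.2, -0.9, 0.3]
opening: 0.999
gripper_force: 0.0
```

Run:
```python
from h import *
s=state(); print(s["t"],s["joints"])
plan([((527.6,239,180),166.9),((527.6,239,112),166.9)],3)
```

```text
3.85 [-0.01235592  0.39886996 -0.71381874  1.52220214  0.26705238  1.31972968
  0.58184459]
(527.6, 239, 180) 166.9 [0.014, 0.009, 0.75] [-0.002, 0.002, -0.013] 
(527.6, 239, 112) 166.9 [0.0, 0.0, 0.34] [0.0, 0.0, 0.0]
```

Request:
arm_command --increments '[[[0, 0, 0.75], [0, 0, 0], 0], [[0, 0, 0.75], [0, 0, 0], 0], [[0, 0, 0.75], [0, 0, 0], 0], [[0, 0, 0.75], [0, 0, 0], 0], [[0, 0, 0.75], [0, 0, 0], 0], [[0, 0, 0.75], [0, 0, 0], 0], [[0, 0, 0.75], [0, 0, 0], 0]]'

```text
t: 4.43
eef_pos: [530.1, 238.8, 182.1]
tool_rot: [0.116, 0.993, 0.001, 0.001]
ft_force: [0.3, 0.2, 0.9]
opening: 0.997
gripper_force: 0.0
```

Run:
```python
from h import *
print(R.from_quat(state()["tool_rot"]).as_matrix().round(3).tolist())
plan([((527.6,239,115),166.9)],3)
```

```text
[[-0.973, 0.231, 0.003], [0.231, 0.973, 0.001], [-0.003, 0.002, -1.0]]
(527.6, 239, 115) 166.9 [0.013, -0.003, 0.335] [0.004, 0.005, -0.009]
```

Request:
arm_command --increments '[[[0.01, -0.003, 0.2], [0, 0, 0], 0], [[0.01, -0.003, 0.335], [0, 0, 0], 0], [[0.01, -0.003, 0.335], [0, 0, 0], 0], [[0.01, -0.003, 0.335], [0, 0, 0], 0.5], [[0.01, -0.003, 0.335], [0, 0, 0], 0.8], [[0.01, -0.003, 0.335], [0, 0, 0], 1], [[0.01, -0.003, 0.335], [0, 0, 0], 1], [[0.01, -0.003, 0.335], [0, 0, 0], 1]]'

```text
t: 5.1
eef_pos: [526.7, 239.4, 114.2]
tool_rot: [0.115, 0.993, 0.001, 0.001]
ft_force: [0.2, 0.1, -0.1]
opening: 0.682
gripper_force: 0.0
```

Request:
arm_command --increments '[[[0, 0, 0], [0, 0, 0], 1], [[0, 0, 0], [0, 0, 0], 1], [[0, 0, 0], [0, 0, 0], 1], [[0, 0, 0], [0, 0, 0], 1]]'

```text
t: 5.43
eef_pos: [526.0, 239.0, 112.7]
tool_rot: [0.115, 0.993, -0.0, -0.0]
ft_force: [0.4, 0.1, -0.8]
opening: 0.397
gripper_force: 0.0
```

Request:
arm_command --increments '[[[0, 0, 0], [0, 0, 0], 1], [[0, 0, 0], [0, 0, 0], 1], [[0, 0, 0], [0, 0, 0], 1], [[0, 0, 0], [0, 0, 0], 1], [[0, 0, 0], [0, 0, 0], 1], [[0, 0, 0], [0, 0, 0], 1], [[0, 0, 0], [0, 0, 0], 1]]'

```text
t: 6.02
eef_pos: [525.9, 239.0, 112.6]
tool_rot: [0.115, 0.993, -0.0, -0.0]
ft_force: [0.3, 0.4, -1.3]
opening: 0.128
gripper_force: 30.0
```

Request:
arm_command --increments '[[[0, 0, -0.03], [0, 0, 0], 1], [[0, 0, -0.08], [0, 0, 0], 1], [[0, 0, -0.15], [0, 0, 0], 1], [[0, 0, -0.23], [0, 0, 0], 1], [[0, 0, -0.31], [0, 0, 0], 1], [[0, 0, -0.39], [0, 0, 0], 1], [[0, 0, -0.46], [0, 0, 0], 1], [[0, 0, -0.5], [0, 0, 0], 1]]'

```text
t: 6.68
eef_pos: [526.5, 239.7, 215.4]
tool_rot: [0.115, 0.993, 0.001, 0.001]
ft_force: [0.6, 0.8, -2.3]
opening: 0.129
gripper_force: 30.0
```

Run:
```python
from h import *
s=state();print(s["ft_force"],s["eef_pos"])
a=[]
for n in("top","side"):
    im=get_image(n); np.save(n+"2",im,allow_pickle=True); c=im["color"]
    K=im["camera_matrix"]; u=cv2.projectPoints(np.array([[527.,239,80]]),im["rvec"],im["tvec"],K,None)[0].ravel().astype(int)
    print(n,u); x,y=max(u[0]-80,0),max(u[1]-75,0); a.append(cv2.resize(c[y:y+150,x:x+160],(400,375))); print(x,y)
cv2.imwrite("pics/b.png",np.hstack(a))
```

```text
[ 0.61330306  0.82102348 -2.32493089] [526.50092632 239.67779883 215.44137585]
top [222 197]
142 122
side [251 224]
171 149
```

View pics/b.png

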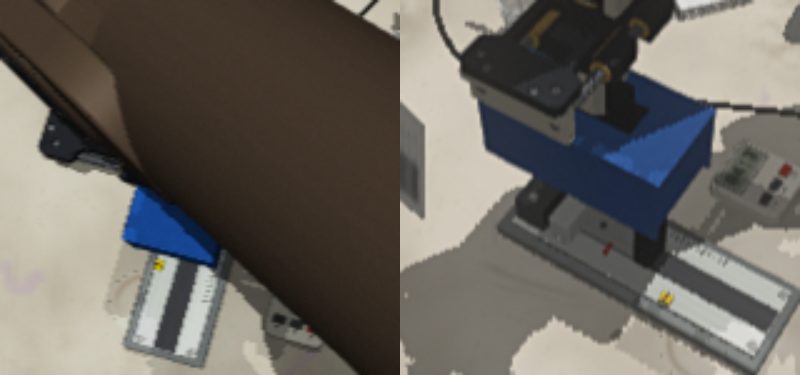

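The lift went cleanly. In the side crop (right half) the cover hangs level, the handle is at (650,240), the red pointer at (608,248) and the yellow tab at (668,298). Next I carry it to the clamp's +y side.

Request:
arm_command --increments '[[[0, 0.06, 0], [0, 0, 0], 1], [[-0.02, 0.14, 0], [0, 0, 0], 1], [[-0.05, 0.24, 0], [0, 0, 0], 1], [[-0.08, 0.34, 0], [0, 0, 0], 1], [[-0.1, 0.44, 0], [0, 0, 0], 1], [[-0.1, 0.52, 0], [0, 0, 0], 1], [[-0.1, 0.575, 0], [0, 0, 0], 1], [[-0.1, 0.575, 0], [0, 0, 0], 1]]'

```text
t: 7.45
eef_pos: [570.7, 349.7, 211.5]
tool_rot: [0.114, 0.994, 0.001, -0.001]
ft_force: [-0.2, -0.3, -0.7]
opening: 0.13
gripper_force: 30.0
```

Request:
arm_command --increments '[[[0, 0, 0.04], [0, 0, 0], 1], [[0, 0, 0.12], [0, 0, 0], 1], [[0, 0, 0.22], [0, 0, 0], 1], [[0, 0, 0.32], [0, 0, 0], 1], [[0, 0, 0.41], [0, 0, 0], 1], [[0, 0, 0.48], [0, 0, 0], 1], [[0, 0, 0.5], [0, 0, 0], 1], [[0, 0, 0.5], [0, 0, 0], 1]]'

```text
t: 8.12
eef_pos: [571.3, 345.1, 111.3]
tool_rot: [0.115, 0.993, -0.001, -0.001]
ft_force: [-0.0, -0.4, -0.6]
opening: 0.131
gripper_force: 30.0
```

Run:
```python
from h import *
im=get_image("side"); p=pts(im); hsv=cv2.cvtColor(im["color"],cv2.COLOR_BGR2HSV)
m=(cv2.inRange(hsv,(95,90,40),(130,255,255))>0)&(im["z_map"]>0)&(np.hypot(p[...,0]-570,p[...,1]-347)<120)
q=p[m]; print(q.shape,np.percentile(q,[1,5,50,95,99],axis=0).round(1),state()["ft_force"],state()["eef_pos"])
c=im["color"]; cv2.imwrite("pics/c.png",cv2.resize(c[110:330,130:400],(736,600)))
```

```text
(2361, 3) [[493.1 311.6  21.1]
 [497.6 322.   32. ]
 [531.4 370.3  80.3]
 [596.  397.8  83. ]
 [634.1 400.4  84.3]] [-0.71224026 -0.37024073 -0.29430202] [571.72531647 345.90976552 112.57554192]
```

View pics/c.png

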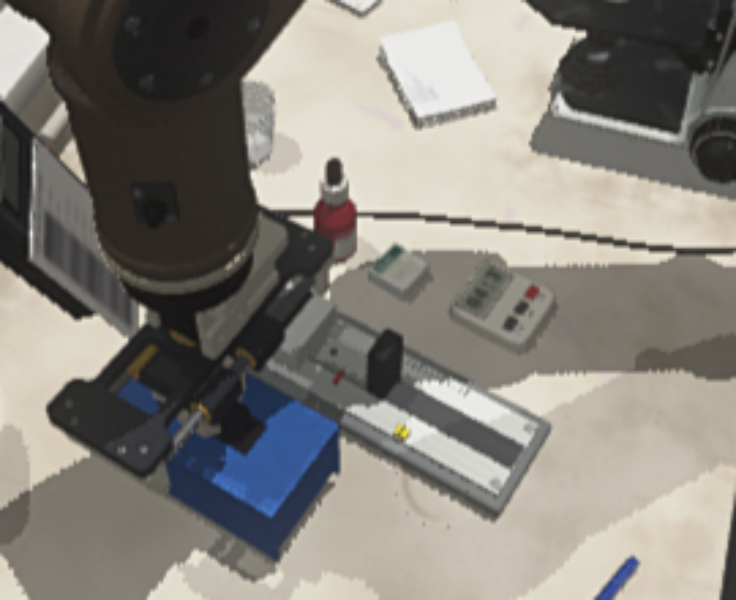

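The cover hangs over the clear bench, with its top at z≈84 and its underside ~16 mm up. The gripper clears the keypad at left. Lowering gently.

Request:
arm_command --increments '[[[0, 0, 0.02], [0, 0, 0], 1], [[0, 0, 0.04], [0, 0, 0], 1], [[0, 0, 0.06], [0, 0, 0], 1], [[0, 0, 0.068], [0, 0, 0], 1], [[0, 0, 0.072], [0, 0, 0], 1], [[0, 0, 0.075], [0, 0, 0], 1], [[0, 0, 0.075], [0, 0, 0], 1], [[0, 0, 0.075], [0, 0, 0], 1]]'

```text
t: 8.83
eef_pos: [571.8, 346.4, 97.8]
tool_rot: [0.115, 0.993, 0.0, 0.0]
ft_force: [0.5, -0.0, -1.3]
opening: 0.129
gripper_force: 30.0
```

Request:
arm_command --increments '[[[0, 0, 0.004], [0, 0, 0], 1], [[0, 0, 0.008], [0, 0, 0], 1], [[0, 0, 0.008], [0, 0, 0], 1], [[0, 0, 0.008], [0, 0, 0], 1]]'

```text
t: 9.17
eef_pos: [571.9, 346.4, 96.5]
tool_rot: [0.115, 0.993, 0.0, 0.0]
ft_force: [-1.3, -1.5, 3.5]
opening: 0.128
gripper_force: 30.0
```

Contact (upward force, z as predicted). Release, then retreat upward.

Request:
arm_command --increments '[[[0, 0, 0], [0, 0, 0], 0.8], [[0, 0, 0], [0, 0, 0], 0.6], [[0, 0, 0], [0, 0, 0], 0.4], [[0, 0, 0], [0, 0, 0], 0.4], [[0, 0, 0], [0, 0, 0], 0.4], [[0, 0, 0], [0, 0, 0], 0.4], [[0, 0, 0], [0, 0, 0], 0.4], [[0, 0, 0], [0, 0, 0], 0.4]]'

```text
t: 9.83
eef_pos: [571.8, 346.4, 96.1]
tool_rot: [0.115, 0.993, -0.0, 0.0]
ft_force: [0.6, 0.2, 0.3]
opening: 0.595
gripper_force: 0.0
```

Request:
arm_command --increments '[[[0, 0, -0.1], [0, 0, 0], 0.4], [[0, 0, -0.3], [0, 0, 0], 0.4], [[0, 0, -0.5], [0, 0, 0], 0.4], [[0, 0, -0.7], [0, 0, 0], 0.4], [[0, 0, -0.85], [0, 0, 0], 0.4], [[0, 0, -0.85], [0, 0, 0], 0.4]]'

```text
t: 10.33
eef_pos: [573.4, 348.9, 273.9]
tool_rot: [0.115, 0.993, 0.004, 0.004]
ft_force: [0.3, 0.4, 0.6]
opening: 0.597
gripper_force: 0.0
```

Run:
```python
from h import *
s=state(); print(s["t"],s["eef_pos"])
im=get_image("side"); np.save("side3",im,allow_pickle=True); p=pts(im); c=im["color"]; hsv=cv2.cvtColor(c,cv2.COLOR_BGR2HSV); ok=im["z_map"]>0
m=(cv2.inRange(hsv,(95,90,40),(130,255,255))>0)&ok&(np.hypot(p[...,0]-570,p[...,1]-347)<120)
print("cover z",np.percentile(p[m][:,2],[1,50,90,99]).round(1))
near=ok&(np.hypot(p[...,0]-490,p[...,1]-250)<150)
def rep(n,k,h):
    v,u=np.nonzero(k)
    if len(u)==0: print(n,"none");return
    print(n,len(u),(u.mean().round(1),v.mean().round(1)),"depth",p[k].mean(0).round(1),"ray",ray(im,(u.mean(),v.mean()),h).round(1))
rep("yellow",near&(cv2.inRange(hsv,(20,120,120),(35,255,255))>0),25)
red=((hsv[...,0]<8)|(hsv[...,0]>172))&(hsv[...,1]>130)&near
n,lab,st,ce=cv2.connectedComponentsWithStats(red.astype(np.uint8))
for i in range(1,n):
    if st[i,4]>3: rep("red%d"%i,lab==i,26)
a=np.deg2rad(-13.1)
blk=near&(c.max(-1)<60)&(p[...,2]>60)&(p[...,2]<80)&(np.hypot(p[...,0]-480,p[...,1]-250)<70)
rep("blk",blk,75); print(cv2.minAreaRect(p[blk][:,:2].astype(np.float32)) if blk.any() else "")
cv2.imwrite("pics/d.png",cv2.resize(c[190:300,200:350],(800,587)))
```

```text
10.3333 [573.4008073  348.86096705 273.87878177]
cover z [ 9.3 65.8 67.7 69. ]
yellow 16 (np.float64(277.2), np.float64(267.8)) depth [458.7 283.5  24. ] ray [458.6 284.1  25. ]
red1 56 (np.float64(255.0), np.float64(188.9)) depth [558.8 131.   53.2] ray [566.7 109.5  26. ]
red3 5 (np.float64(254.2), np.float64(247.4)) depth [516.1 256.3  27.2] ray [516.4 255.6  26. ]
blk 134 (np.float64(271.0), np.float64(238.3)) depth [482.8 252.   71. ] ray [482.  254.6  75. ]
((483.6322326660156, 250.03269958496094), (28.151933670043945, 17.09823226928711), 77.9007568359375)
```

View pics/d.png

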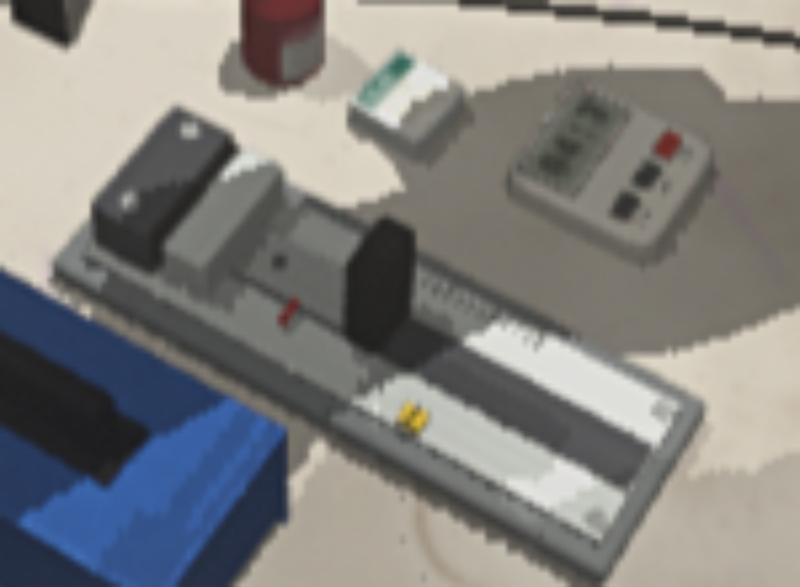

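Cover stands upright (top at z≈68), bystanders untouched. Pointer is at (288,312) in the crop and the yellow tab with its line at (412,418). The handle is at (483.6,250.0); pointer sits 30 mm behind it, as specified, and the tab is ~62 mm away along the pull, in the given range.

Run:
```python
from h import *
plan([((483.6,250,180),166.9),((483.6,250,64),166.9)],3)
```

```text
(483.6, 250, 180) 166.9 [0.324, -0.581, 0.447] [0.011, 0.009, -0.005] 
(483.6, 250, 64) 166.9 [0.0, -0.0, 0.58] [-0.0, 0.0, 0.0]
```

Request:
arm_command --increments '[[[0.32, -0.58, 0], [0, 0, 0], 0.4], [[0.32, -0.58, 0.1], [0, 0, 0], 0.4], [[0.32, -0.58, 0.45], [0, 0, 0], 0.4], [[0.32, -0.58, 0.45], [0, 0, 0], 0.4], [[0.32, -0.58, 0.45], [0, 0, 0], 0.4], [[0.32, -0.58, 0.45], [0, 0, 0], 0.4], [[0.32, -0.58, 0.45], [0, 0, 0], 0.4]]'

```text
t: 10.97
eef_pos: [482.7, 247.8, 175.6]
tool_rot: [0.115, 0.993, -0.0, -0.001]
ft_force: [1.1, -0.2, 1.3]
opening: 0.596
gripper_force: 0.0
```

Run:
```python
from h import *
print(state()["eef_pos"])
plan([((483.6,250,64),166.9)],3)
```

```text
[482.69879686 247.81054402 175.56180425]
(483.6, 250, 64) 166.9 [-0.003, 0.012, 0.558] [-0.002, -0.002, -0.005]
```

Request:
arm_command --increments '[[[0, 0.01, 0.1], [0, 0, 0], 0.4], [[0, 0.01, 0.25], [0, 0, 0], 0.4], [[0, 0.01, 0.4], [0, 0, 0], 0.4], [[0, 0.01, 0.5], [0, 0, 0], 0.4], [[0, 0.01, 0.55], [0, 0, 0], 0.4], [[0, 0.01, 0.55], [0, 0, 0], 0.4], [[0, 0.01, 0.55], [0, 0, 0], 0.4], [[0, 0.01, 0.55], [0, 0, 0], 0.4]]'

```text
t: 11.63
eef_pos: [484.5, 251.3, 67.7]
tool_rot: [0.115, 0.993, 0.001, 0.001]
ft_force: [0.8, 0.4, -0.1]
opening: 0.601
gripper_force: 0.0
```

Position fits; down 3 mm and close.

Request:
arm_command --increments '[[[0, -0.005, 0.015], [0, 0, 0], 0.4], [[0, -0.005, 0.015], [0, 0, 0], 0.6], [[0, -0.005, 0.015], [0, 0, 0], 0.8], [[0, -0.005, 0.015], [0, 0, 0], 1], [[0, -0.005, 0.015], [0, 0, 0], 1], [[0, -0.005, 0.015], [0, 0, 0], 1], [[0, -0.005, 0.015], [0, 0, 0], 1], [[0, -0.005, 0.015], [0, 0, 0], 1]]'

```text
t: 12.3
eef_pos: [483.0, 248.1, 63.2]
tool_rot: [0.116, 0.993, -0.001, -0.0]
ft_force: [-1.3, -4.7, 5.5]
opening: 0.301
gripper_force: 30.0
```

Request:
arm_command --increments '[[[0.03, 0, 0], [0, 0, 0], 1], [[0.07, 0, 0], [0, 0, 0], 1], [[0.12, 0, 0], [0, 0, 0], 1], [[0.17, 0, 0], [0, 0, 0], 1], [[0.22, 0, 0], [0, 0, 0], 1], [[0.26, 0, 0], [0, 0, 0], 1], [[0.29, 0, 0], [0, 0, 0], 1], [[0.29, 0, 0], [0, 0, 0], 1]]'

```text
t: 12.97
eef_pos: [427.9, 261.3, 63.2]
tool_rot: [0.116, 0.993, -0.0, 0.001]
ft_force: [9.7, -4.4, -4.8]
opening: 0.302
gripper_force: 30.0
```

```bash
cat > m.py <<'E'
from h import *
s=state(); a=np.deg2rad(-13.1); ex=np.array([np.cos(a),np.sin(a)])
print(s["t"],s["eef_pos"],s["ft_force"],"tcp pulled",-(s["eef_pos"][:2]-np.array([483,248.1]))@ex)
im=get_image("side"); p=pts(im); c=im["color"]; hsv=cv2.cvtColor(c,cv2.COLOR_BGR2HSV); ok=im["z_map"]>0
near=ok&(np.hypot(p[...,0]-470,p[...,1]-270)<90)
res={}
for n,k in(("yellow",cv2.inRange(hsv,(20,120,110),(35,255,255))>0),("red",((hsv[...,0]<8)|(hsv[...,0]>172))&(hsv[...,1]>120)&(hsv[...,2]>50))):
    v,u=np.nonzero(k&near&(p[...,2]<40)); print(n,len(u),(u.mean(),v.mean()) if len(u) else "")
    if len(u): res[n]=ray(im,(u.mean(),v.mean()),26)[:2]; print(res[n], "x spread",[ (ray(im,(i,j),26)[:2]@ex).round(1) for i,j in zip(u,v)])
if len(res)==2: print("pointer-mark x",(res["red"]-res["yellow"])@ex)
cv2.imwrite("pics/e%d.png"%(s["t"]*100),cv2.resize(c[240:290,240:310],(770,550),interpolation=cv2.INTER_CUBIC)); print("e%d"%(s["t"]*100))
E
python3 m.py; ls pics; cp pics/e1*.png pics/e.png
```

```text
12.9667 [427.85967467 261.34300938  63.22210872] [ 9.68456328 -4.3638527  -4.81698133] tcp pulled 56.70689708912396
yellow 0 
red 0 
e1296
a.png
b.png
c.png
d.png
e1296.png
```

View pics/e.png

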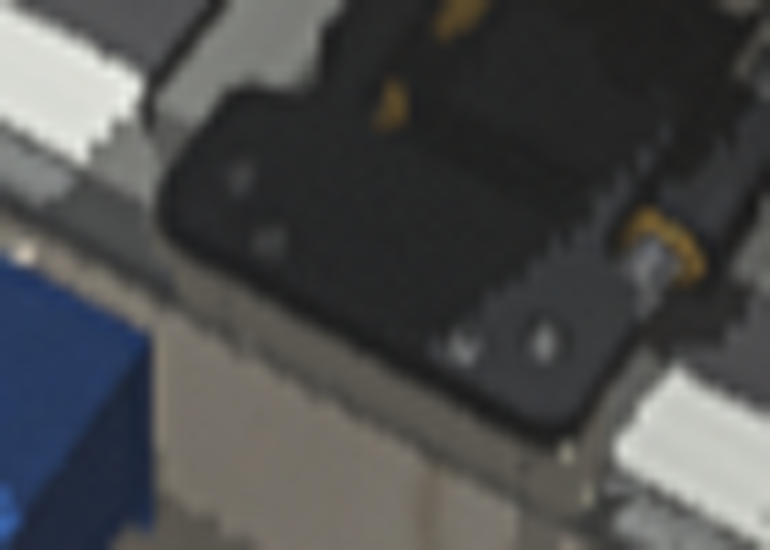

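The gripper body covers pointer and tab in the side view. I'll use the top view if clear, and refine pointer-tab distance from the earlier unobstructed pictures.

```bash
cat > n.py <<'E'
from h import *
a=np.deg2rad(-13.1); ex=np.array([np.cos(a),np.sin(a)]); ey=np.array([-ex[1],ex[0]])
np.save("top4",get_image("top"),allow_pickle=True); np.save("side4",get_image("side"),allow_pickle=True)
for f in("top2","side2","side3","top4"):
    im=np.load(f+".npy",allow_pickle=True).item(); c=im["color"]; p=pts(im); hsv=cv2.cvtColor(c,cv2.COLOR_BGR2HSV)
    near=(np.hypot(p[...,0]-475,p[...,1]-270)<75)&(p[...,2]<45)
    for n,k in(("yel",cv2.inRange(hsv,(18,90,90),(36,255,255))>0),("red",((hsv[...,0]<9)|(hsv[...,0]>170))&(hsv[...,1]>100)&(hsv[...,2]>40))):
        v,u=np.nonzero(k&near)
        if len(u)==0: print(f,n,"none");continue
        q=np.array([ray(im,(i,j),26)[:2]-[483.6,250] for i,j in zip(u,v)]); X=q@ex;Y=q@ey
        print(f,n,len(u),"X min/mean/max",X.min().round(1),X.mean().round(1),X.max().round(1),"Y",Y.min().round(1),Y.mean().round(1),Y.max().round(1))
im=np.load("top4.npy",allow_pickle=True).item(); u=cv2.projectPoints(np.array([[458.,284,26]]),im["rvec"],im["tvec"],im["camera_matrix"],None)[0].ravel().astype(int);print(u)
t=cv2.resize(im["color"][u[1]-40:u[1]+40,u[0]-40:u[0]+40],(400,400),interpolation=cv2.INTER_CUBIC)
s=cv2.resize(np.load("side3.npy",allow_pickle=True).item()["color"][240:280,245:285],(400,400),interpolation=cv2.INTER_NEAREST)
cv2.imwrite("pics/f.png",np.hstack([t,s]))
E
python3 n.py
```

```text
top2 yel 13 X min/mean/max -37.3 -32.5 -28.1 Y 22.2 25.9 30.3
top2 red none
side2 yel 20 X min/mean/max -36.8 -32.4 -27.9 Y 24.7 29.0 33.5
side2 red 8 X min/mean/max 29.9 31.1 32.4 Y 9.2 14.8 20.4
side3 yel 20 X min/mean/max -36.8 -32.4 -27.9 Y 24.7 29.0 33.5
side3 red 8 X min/mean/max 29.4 31.0 32.8 Y 9.2 13.6 19.3
top4 yel none
top4 red none
[204 227]
```

View pics/f.png

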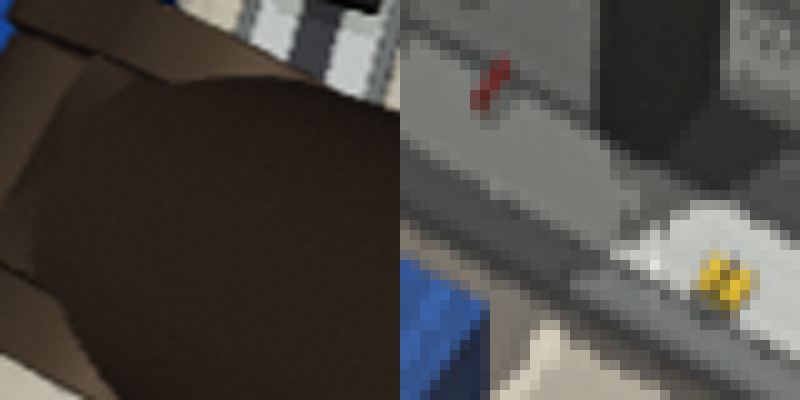

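The top view is blocked by the arm. In the unobstructed side crop the red pointer is at (490,85) and the tab, with its line, at (725,283). On the z=26 plane they lie 63 mm apart along the pull (top view agrees on the tab's x). The TCP has pulled 56.7 mm, so 6.3 mm more.

Request:
arm_command --increments '[[[0.01, 0, 0], [0, 0, 0], 1], [[0.02, 0, 0], [0, 0, 0], 1], [[0.03, 0, 0], [0, 0, 0], 1], [[0.03, 0, 0], [0, 0, 0], 1], [[0.03, 0, 0], [0, 0, 0], 1], [[0.03, 0, 0], [0, 0, 0], 1], [[0.03, 0, 0], [0, 0, 0], 1], [[0.03, 0, 0], [0, 0, 0], 1]]'

```text
t: 13.78
eef_pos: [423.5, 262.4, 63.2]
tool_rot: [0.116, 0.993, -0.0, 0.002]
ft_force: [10.0, -5.1, -2.6]
opening: 0.307
gripper_force: 30.0
```

Run:
```python
from h import *
a=np.deg2rad(-13.1); ex=np.array([np.cos(a),np.sin(a)]); ey=np.array([-ex[1],ex[0]])
s=state(); print(s["t"],s["eef_pos"],s["ft_force"],s["opening"],"pulled",-(s["eef_pos"][:2]-np.array([483,248.1]))@ex)
np.save("side5",get_image("side"),allow_pickle=True)
def prof(f):
    im=np.load(f+".npy",allow_pickle=True).item(); p=pts(im); q=p[...,:2]-[483.6,250]; X=q@ex;Y=q@ey
    for y0 in (-20,-10,0,10,20):
        r=[]
        for x in range(-40,126,4):
            k=(im["z_map"]>0)&(X>=x)&(X<x+4)&(abs(Y-y0)<5); r.append("%3d"%np.median(p[k][:,2]) if k.sum() else " --")
        print(f,y0," ".join(r))
prof("side3"); prof("side5")
c=np.load("side5.npy",allow_pickle=True).item()["color"]
cv2.imwrite("pics/g.png",cv2.resize(c[170:310,180:360],(771,600)))
```

```text
13.7833 [423.46709151 262.43199416  63.24471673] [ 9.95721559 -5.11790829 -2.57302738] 0.30711231780269654 pulled 61.23198734238555
side3 -20  19  17  17  18  19  18  18  18  17  17  --  --  --  --  --  --  19  18  19  19  18  18  18  18  19  39  44  46  44  44  45  48  48  49  48  48  48  48  43  --  --  --
side3 -10  18  18  18  18  18  19  18  18  49  73  73  73  69  --  28  25  26  25  26  26  25  26  26  26  26  38  45  46  45  44  46  47  48  48  47  48  49  48  47  --  --  --
side3 0  19  18  19  19  19  18  19  18  54  73  73  72  --  25  26  27  26  25  26  26  26  26  26  26  27  40  44  46  46  45  44  48  48  48  48  48  47  47  --  --  --  --
side3 10  18  18  18  18  18  17  18  18  47  55  54  58  21  23  21  21  21  25  24  19  22  20  22  20  25  37  45  45  45  45  45  48  48  48  48  47  48  48  48  --  --  --
side3 20  18  19  17  18  17  18  17  17  17  17  18  18  18  18  17  18  18  26  20  18  18  18  19  17  19  38  44  44  45  44  45  40  47  48  48  48  48  47  46  15  14  13
side5 -20 483 485 485 485 484 483  --  --  --  --  46  45  44  45  44  44  --  --  17  18  17  18  18  18  17  18  17  18  18  18  36  45  47  46  48  49  48  48  --  --  --  --
side5 -10 474 475 479 479 478 477 473  --  --  --  44  45  45  45  45  45  --  19  19  19  18  18  18  18  18  18  18  18  17  19  33  34  47  49  48  48  48  48  --  --  --  --
side5 0 466 463 468 469 469 468 465  --  --  38  45  44  44  46  44  45  --  19  19  18  19  18  19  19  17  19  18  19  18  18  33  45  47  48  48  47  48  49  48  --  --  --
side5 10 449 449 456 460 459 458 456  --  --  42  45  45  44  46  44  44  --  17  18  18  19  18  18  19  19  19  18  19  19  18  33  34  48  48  48  48  47  48  --  --  --  10
side5 20 364 442 441 440 449 449 447 445  --  --  --  --  45  45  46  36  17  19  17  18  18  18  17  18  17  17  18  17  18  19  33  45  48  47  48  49  48  48  46  14  14  14
```

View pics/g.png

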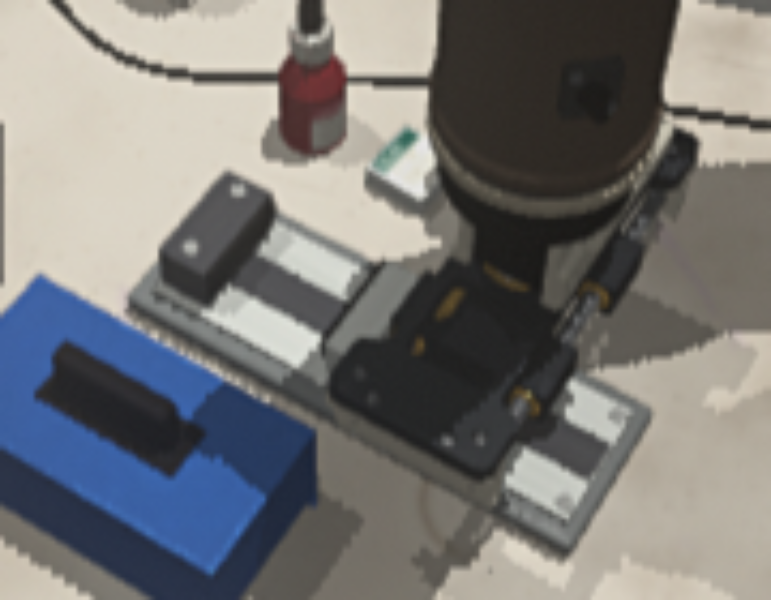

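The jaw top shifted from about X=60 to about X=-2 in the depth profile, so ~61 mm of travel with no slip. The picture shows the jaw open with the cover standing clear at lower left. A last 1.5 mm trim, then hold still.

Request:
arm_command --increments '[[[0.008, 0, 0], [0, 0, 0], 1], [[0.008, 0, 0], [0, 0, 0], 1], [[0.008, 0, 0], [0, 0, 0], 1], [[0.008, 0, 0], [0, 0, 0], 1], [[0.008, 0, 0], [0, 0, 0], 1], [[0.008, 0, 0], [0, 0, 0], 1], [[0.008, 0, 0], [0, 0, 0], 1], [[0.008, 0, 0], [0, 0, 0], 1]]'

```text
t: 14.5
eef_pos: [421.9, 262.8, 63.2]
tool_rot: [0.116, 0.993, -0.0, 0.002]
ft_force: [10.2, -4.9, -3.0]
opening: 0.306
gripper_force: 30.0
```

Request:
arm_command --increments '[[[0, 0, 0], [0, 0, 0], 1], [[0, 0, 0], [0, 0, 0], 1], [[0, 0, 0], [0, 0, 0], 1], [[0, 0, 0], [0, 0, 0], 1], [[0, 0, 0], [0, 0, 0], 1], [[0, 0, 0], [0, 0, 0], 1], [[0, 0, 0], [0, 0, 0], 1], [[0, 0, 0], [0, 0, 0], 1]]'

```text
t: 15.17
eef_pos: [422.0, 262.8, 63.2]
tool_rot: [0.116, 0.993, -0.0, 0.002]
ft_force: [11.3, -4.5, -3.5]
opening: 0.303
gripper_force: 30.0
```

Run:
```python
from h import *
a=np.deg2rad(-13.1); ex=np.array([np.cos(a),np.sin(a)]); ey=np.array([-ex[1],ex[0]])
s=state(); print(s["eef_pos"],s["gripper_force"],abs(s["qd"]).max(),"pulled",-(s["eef_pos"][:2]-np.array([483,248.1]))@ex)
im3=np.load("side3.npy",allow_pickle=True).item(); 
for im in(im3,get_image("side")):
    p=pts(im); q=p[...,:2]-[483.6,250]; X=q@ex;Y=q@ey; k=(abs(p[...,2]-45)<2)&(abs(Y)<20)&(X>-20)&(X<84)
    print(np.percentile(X[k],[1,2,5,50,95,98,99]).round(1),k.sum())
```

```text
[421.95642787 262.77623308  63.23551967] 29.998134076595306 0.0022310419039488914 pulled 62.78135963002185
[-7.9 -7.7 -1.8 70.4 82.9 83.4 83.8] 189
[-1.8 -1.4 -0.5 10.9 82.9 83.3 83.7] 167
```

Pulled 62.8 mm, steady and gripped at 30 N. Handing in.

```bash
python3 -c "
from workcell import ticket
print(ticket.close_job())"
```

```text
the job is handed in; nothing more can be done
None
```

I handed the job in at about 15 s with the cover upright on the bench and the handle gripped at 30 N, pulled 62.8 mm. The pointer-to-line distance measured beforehand was about 63 mm. The gripper hid pointer and line at the end, so I checked the travel by arm position and jaw shift, not by sight; no verdict came back.

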